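Refit the main dial of a photo editing console and hold it pressed

ROBOT

A 6-joint arm with a two-finger parallel gripper is mounted at the origin on the work surface. World frame = base frame: x ahead of the robot, y to its left, z up, the work surface at z = 0. Lengths are in m, angles in rad, forces in N, time in s.
With the tool pointing down it reaches from about 0.25 to 0.725 m from the base axis. Payload 4 kg.
Tool frame: the origin (TCP) lies where the fingers leave the gripper's body, on its centre line; the fingertips stand 73 mm ahead of it and the grasp point (between the pads) lies 54 mm ahead of it (bot.tip_reach is the z of the fingertips in the tool frame, in m); z points along the fingers, x is the direction in which the jaws open and shut, and the axes are right-handed (so a half turn about z gives the same grasp; the last joint's range is limited). The gripper opens to 85 mm and grips with 20 to 120 N. Pads are 22 mm wide; open, the fingers measure 114 mm over their backs; the gripper's body (76 mm by 85 mm) begins 54 mm behind the grasp point. The pads swing forward as they close: fully open they stand 13 mm farther back than shut.
Start: joints at [1.258, 0.241, 0.005, 1.335, 0, 1.571], TCP at [0.154, 0.476, 0.304] pointing down, gripper open.
Joint ranges: [-2.72, 2.72], [-1.05, 1.87], [-1.09, 1.28], [-1.99, 2.15], [-1.42, 1.44], [-3.14, 3.14]. Speed limits (rad/s): [2.79, 2.79, 3.14, 3.14, 3.14, 3.14].

INTERFACE

Orientations are given as a unit quaternion [x, y, z, w].
In Python, from workcell import bot, vision, job_done gives the robot as it stands.
- The arm moves only by the tool drive_tool, never from a script. Its argument "steps" is one flat list of numbers, 7 for each row, row after row: the shift along the tool's x, y, z in m, then the turn, a rotation vector about the tool's x, y, z in degrees, then the closure, from -1 (fully open) to 1 (shut). A call has 1 to 8 rows; each row shifts and turns the commanded pose from where the row before left it, along the tool's axes as they then stand; what a row does not reach is not made up. A row lasts 1/12 s, in which the tool goes at most 41.7 mm and 7.16 degrees, less where a joint would pass 70% of its speed; a pose out of reach is approached as far as the arm can. A call is refused whole if a number of a shift passes 0.0417 or a number of a turn 7.16, either way. A call with a gripper value outside its range is refused whole. The fingers move at their own pace and stop on an object; the grip force is fixed at half the most. Time passes only in rows, so rows that do not move let the fingers close. It gives the time, the measured TCP pose, the force and the opening at its end, in the units of the state.
- bot.get_obs(): the state, without advancing time (a new reading comes with each control period).
- vision.camera(name): name is "side" or "top" or "wrist"; returns (picture, depth): 384x512x3 uint8, red, green, blue; 384x512 float32, m along the optical axis (not along the pixel's ray), 0 where there is no reading.
- vision.camera_model(name): a dict with "mtx" (3x3 intrinsics, pixels), "D" ([k1, k2, p1, p2, k3] as OpenCV has them; the pictures are not rectified), "rvec" (rotation vector, rad) and "tvec" (3), from world to camera coordinates, as OpenCV has them. Camera axes: x right, y down, z forward; pixel columns grow to the right and rows downward; lengths in m; the calibration is good to about 2 mm. A picture is of the moment at which its call begins: read the wrist's pose just before it. camera_model takes no time and is no camera call; for the wrist camera it gives the pose at the moment of the call.
- job_done(): hands the job in, once; it reports no verdict.
The state is a dict: "clock": time; "joint_pos": joint angles; "joint_vel": joint speeds; "tau": joint torques, N m; "eef_pos": TCP position; "tool_rot": TCP orientation; "ft_force": force on the tool from outside, world axes, zero at the start; "ft_torque": the same for the moment, N m; "grip_width": finger opening in m.
Only numpy, scipy, OpenCV 4.12 (cv2) and the standard library are available. Lean on these libraries where they do the work, as an engineer would, in place of code of your own. Each camera call takes 0.05 s, during which the arm holds its last target.

TASK

The big knob of the photo editing console has come off and is lying on the coaster: pick it up, turn it so that the flat in its bore matches the flat of the bare D-shaft on the console, and push it fully home on that shaft. Then press the dial all the way down, as one does to reset the console, and finish while still holding it pressed down with the gripper; leave everything else on the desk where it stands.

Things in the scene. Friction and masses are not known exactly. Their poses are not given: they have to be found in the camera images.
- knob: Loose knob: black, ribbed, round, 40 mm diameter, 32 mm tall, 55 to 90 g, standing upright, bore down, on a white coaster. Its round side can be gripped at any yaw; 40 mm or more around it are free. Origin: centre of its underside; z up along its axis; x points to the side where the bore's flat is, marked on top by a bare metal bar (see knob_pointer).
- knob_pointer (a point): Outer end of the straight raised metal bar on top of the knob (4 mm wide, 2 mm high, from 3 to 18.5 mm off the axis); it points to the side of the flat in the bore. This point: 18.5 mm from the axis, 33 mm above the knob's underside; axes as the knob's. It needs turning by up to 2.5 rad, so choose a grasp yaw that leaves the wrist room for the turn.
- shaft_top (a point): Centre (on the axis) of the upper end of the bare brass D-shaft, the console's only dial without a knob. 10 mm diameter, flat 1 mm from the axis, its round edge chamfered 1.5 mm on top, upright, 19 mm above the deck when not pressed. z up; x points from the axis to the flat. It turns stiffly (0.08 N m), stays as left and need not be turned.
- press_stem (a joint): How far the D-shaft is pushed down: 0 is up (sprung), 0.004 m its lower stop. The spring gives 2 N at the start, 8 N at the stop; nothing latches. With the knob fully home the shaft's end touches the roof of the bore: the knob's underside is 14 mm below shaft_top, 5 mm above the deck, or 1 mm above it when pressed right down.
- console: Photo editing console, graphite with aluminium deck, 140 mm (x) by 260 mm (y), 32 mm high, does not slide. Origin: centre of its underside; the bare shaft's axis lies 65 mm from it towards its -y. On its +y half are six small fitted dials (24 mm diameter, 16 mm high), the nearest 80 mm from the shaft; a row of keys 2 mm high lies 54 mm from the shaft on the -x side.
- lens: Short black zoom lens standing upright, 70 mm in diameter, 76 mm tall; origin at the centre of its underside. To be left alone.
- blower: Blue rocket-shaped silicone blower standing upright on its four fins, 60 mm in diameter, 150 mm tall; origin at the centre of its underside. To be left alone.
- coaster: White ceramic coaster under the knob, 100 mm in diameter, 8 mm thick, 180 g; origin at the centre of its underside. It stays where it is.
- level: Small steel hot shoe level, 22 by 22 by 25 mm, beside the drawer organizer. To be left alone.
- lens_cap: Black lens cap, 62 mm in diameter, 10 mm thick, lying on the desk. To be left alone.
- battery: Black camera battery, 40 by 55 by 20 mm, lying on the desk. To be left alone.
- card_case: Grey memory card case, 62 by 90 by 12 mm, lying on the desk. To be left alone.
- bore_mouth (a point): Centre of the bore's mouth in the knob's underside (same as the knob's origin and axes). The bore is 14 mm deep and D-shaped: 11.2 mm diameter, flat 1.6 mm from the axis on the +x side. It has about 0.6 mm play all round on the shaft and slips on once turned to within about 0.2 rad of it; turned further off it jams or sits on the shaft's end.
There are look-alikes about, which are no part of the job. What is shaped like the knob but green is not meant.

How it is judged:
By the outcome, as a careful person would: the job done as asked, in the order asked, and still so for the second after the job is handed in, while the arm keeps its last pose, push and grip.
It also fails if it takes over 43 s, if anything falls off the work surface, if the arm or the gripper's body presses on something with over 40 N, if the wrist force passes 120 N, or if a joint passes its speed limit or range.

## Working session

There is one attempt and no reset: what is moved stays moved. The work goes in short steps, Python scripts to look and compute and a tool call to move; the robot and the scene stay as the last step left them, time stands still between calls to the robot, and variables do not carry over. Pictures are saved under pics/ and viewed, and the job is handed in when it is done.

Besides the shell and the picture viewer there is one more tool, called after "Emit:" as name(argument=value, ...), one argument or row to a line, values as JSON. drive_tool: Moves the arm, as the interface text tells. Its arguments: {"type":"object","properties":{"steps":{"type":"array"}},"required":["steps"]}

```bash
ls; mkdir -p pics; cat > h.py <<'E'
import numpy as np, cv2, pickle
from workcell import bot, vision, job_done
def snap(n,tag):
    m=vision.camera_model(n); im,d=vision.camera(n)
    pickle.dump((m,im,d),open(f'pics/{tag}.pkl','wb'))
    cv2.imwrite(f'pics/{tag}.png',cv2.cvtColor(im,cv2.COLOR_RGB2BGR)); return m,im,d
def load(tag): return pickle.load(open(f'pics/{tag}.pkl','rb'))
def ray(m,uv):
    K=np.array(m['mtx'],float);D=np.array(m['D'],float)
    R=cv2.Rodrigues(np.array(m['rvec'],float))[0];t=np.array(m['tvec'],float).ravel()
    p=cv2.undistortPoints(np.array(uv,float).reshape(-1,1,2),K,D).reshape(-1,2)
    d=np.c_[p,np.ones(len(p))]@R
    return -R.T@t,d
def onz(m,uv,z):
    c,d=ray(m,uv); return c+d*((z-c[2])/d[:,2])[:,None]
def dep(m,d,uv):
    c,r=ray(m,uv); return np.array([c+r[i]*d[int(round(v)),int(round(u))] for i,(u,v) in enumerate(uv)])
def proj(m,P):
    return cv2.projectPoints(np.array(P,float).reshape(-1,1,3),np.array(m['rvec'],float),np.array(m['tvec'],float),np.array(m['mtx'],float),np.array(m['D'],float))[0].reshape(-1,2)
E
python3 - <<'E'
from h import *
for n in('top','side'): snap(n,n+'0')
o=bot.get_obs();print(o)
E
```

```text
pics
{'clock': 0.1, 'joint_pos': array([1.25799712e+00, 2.41377398e-01, 3.89203490e-03, 1.33523008e+00,
       1.31417958e-05, 1.57077090e+00]), 'joint_vel': array([-0.00150313, -0.00207559,  0.0043083 ,  0.00113161, -0.00311155,
        0.00112595]), 'tau': array([-5.97323178e-04, -3.73137295e+01,  2.53010577e+01,  1.08912773e-02,
       -2.49860369e-05, -5.36352445e-06]), 'eef_pos': array([0.15372861, 0.47533659, 0.30309463]), 'tool_rot': array([ 8.08609249e-01,  5.88345274e-01, -7.79788330e-04,  5.59218800e-04]), 'ft_force': array([ 0.47378451, -0.40886805,  0.21160594]), 'ft_torque': array([0.05023171, 0.00036511, 0.02321685]), 'grip_width': 0.0853885959707324}
```

View pics/top0.png

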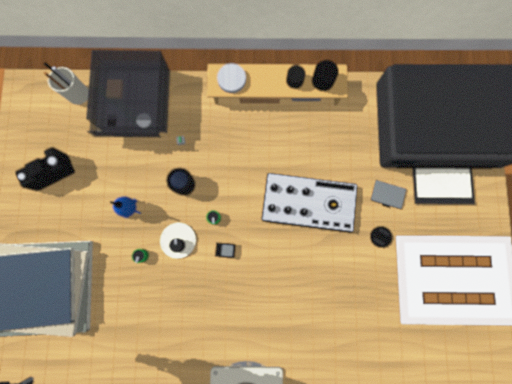

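View pics/side0.png

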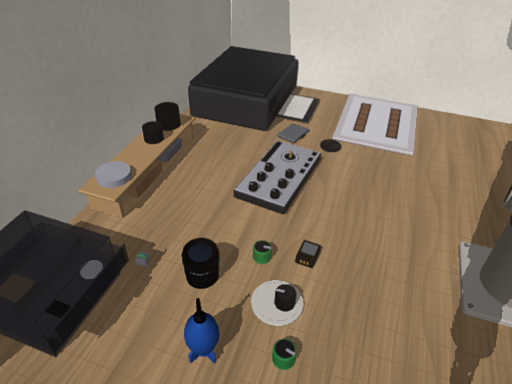

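```bash
python3 - <<'E'
from h import *
m,im,d=load('top0')
K=m['mtx'];print(K, ray(m,[[256,192]]))
for n,uv,z in [('knob',(178,243),.04),('shaft',(333,204),.051),('coaster',(178,240),.008),('console',(310,202),.032),('lens',(181,180),.076),('blower',(125,206),.1),('g1',(214,217),.03),('g2',(140,256),.03),('batt',(226,250),.02)]: print(n,onz(m,[uv],z)[0].round(3),dep(m,d,[uv])[0].round(3))
b=cv2.cvtColor(im,cv2.COLOR_RGB2BGR)
a=cv2.resize(b[205:285,120:220],(600,480),interpolation=cv2.INTER_CUBIC)
c=cv2.resize(b[164:244,260:360],(600,480),interpolation=cv2.INTER_CUBIC)
cv2.imwrite('pics/c1.png',a);cv2.imwrite('pics/c2.png',c)
ms,ims,ds=load('side0');b=cv2.cvtColor(ims,cv2.COLOR_RGB2BGR)
cv2.imwrite('pics/c3.png',cv2.resize(b[270:330,240:320],(800,600),interpolation=cv2.INTER_CUBIC))
E
```

```text
[[356.62268364   0.         258.27869128]
 [  0.         356.62268364 194.32844005]
 [  0.           0.           1.        ]] (array([ 0.40629799, -0.02728213,  1.02589189]), array([[ 0.16028645,  0.00753166, -0.98708408]]))
knob [0.424 0.193 0.04 ] [0.423 0.192 0.044]
shaft [ 0.533 -0.232  0.051] [ 0.533 -0.232  0.049]
coaster [0.432 0.2   0.008] [0.432 0.193 0.039]
console [ 0.54  -0.172  0.032] [ 0.54  -0.172  0.032]
lens [0.592 0.184 0.076] [0.593 0.184 0.072]
blower [0.517 0.321 0.1  ] [0.518 0.323 0.094]
g1 [0.496 0.097 0.03 ] [0.496 0.097 0.034]
g2 [0.388 0.298 0.03 ] [0.388 0.296 0.034]
batt [0.405 0.063 0.02 ] [0.405 0.063 0.02 ]
```

View pics/c1.png

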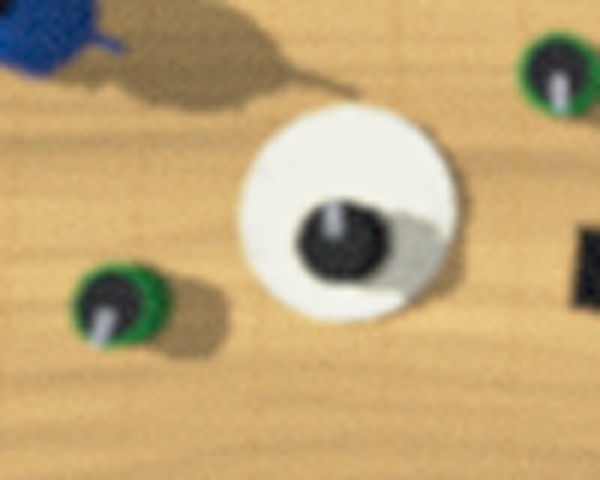

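View pics/c2.png

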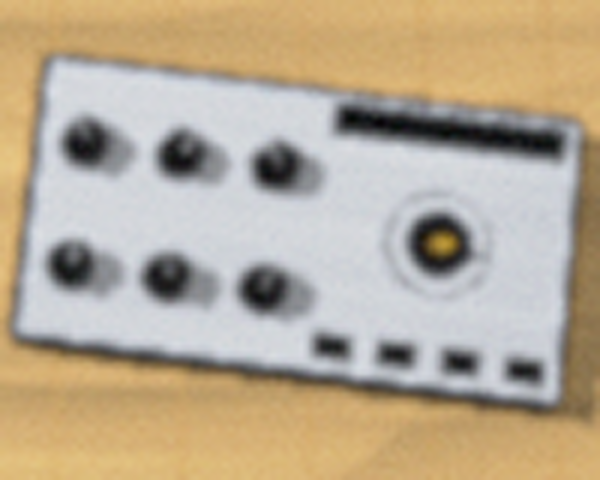

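View pics/c3.png

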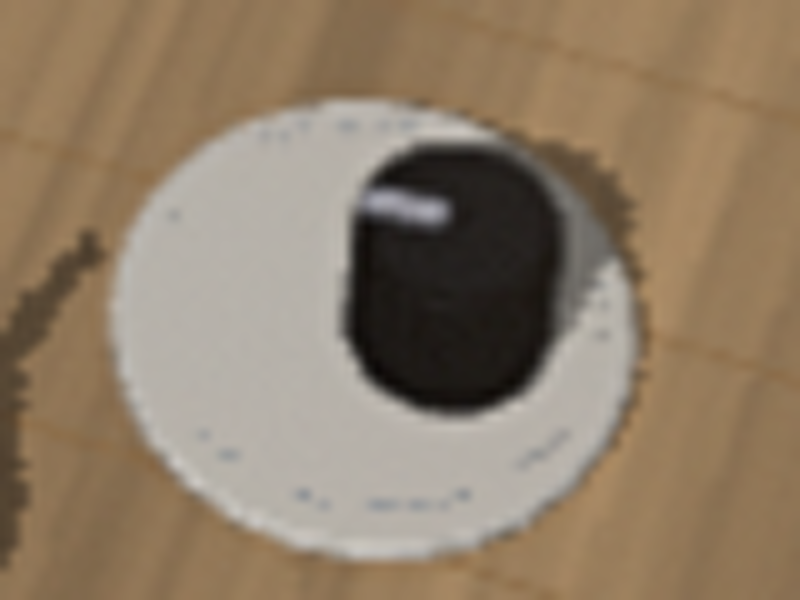

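```bash
cat >> h.py <<'E'
from scipy.spatial.transform import Rotation as Ro
def st():
    o=bot.get_obs();R=Ro.from_quat(o['tool_rot']).as_matrix()
    print('t',round(o['clock'],2),'p',o['eef_pos'].round(4),'yaw',round(float(np.arctan2(R[1,0],R[0,0])),4),'z',R[:,2].round(4),'q',np.round(o['joint_pos'],3),'F',o['ft_force'].round(1),'w',round(o['grip_width'],4)); return o,R
def to(p,yaw=None):
    o,R=st(); d=R.T@(np.array(p)-o['eef_pos']); print('shift tool mm',(d*1000).round(1))
    if yaw is not None:
        Rt=np.array([[np.cos(yaw),np.sin(yaw),0],[np.sin(yaw),-np.cos(yaw),0],[0,0,-1]])
        print('rotvec deg',np.degrees(Ro.from_matrix(R.T@Rt).as_rotvec()).round(2))
E
python3 - <<'E'
from h import *
o,R=st()
m=vision.camera_model('wrist');c,r=ray(m,[[256,192],[256,0],[256,383],[0,192],[511,192]]);print(m['mtx'][0][0],'cam in tool',R.T@(c-o['eef_pos']),(r@R).round(3))
to([0.40,0.17,0.30]); print(bot.tip_reach)
E
```

```text
t 0.1 p [0.1537 0.4753 0.3031] yaw 1.258 z [-6.0e-04 -1.8e-03 -1.0e+00] q [1.258 0.241 0.004 1.335 0.    1.571] F [ 0.5 -0.4  0.2] w 0.0854
267.8873926280682 cam in tool [ 0.00078402 -0.07038019 -0.06966346] [[ 1.000e-03  2.810e-01  9.600e-01]
 [ 1.000e-03 -4.220e-01  1.163e+00]
 [ 1.000e-03  9.810e-01  7.570e-01]
 [-9.930e-01  2.810e-01  9.600e-01]
 [ 9.910e-01  2.810e-01  9.590e-01]]
t 0.1 p [0.1537 0.4753 0.3031] yaw 1.258 z [-6.0e-04 -1.8e-03 -1.0e+00] q [1.258 0.241 0.004 1.335 0.    1.571] F [ 0.5 -0.4  0.2] w 0.0854
shift tool mm [-214.7  328.3    3.5]
0.0726
```

```bash
python3 - <<'E'
from h import *
to([0.424,0.193,0.22])
E
```

```text
t 0.1 p [0.1537 0.4753 0.3031] yaw 1.258 z [-6.0e-04 -1.8e-03 -1.0e+00] q [1.258 0.241 0.004 1.335 0.    1.571] F [ 0.5 -0.4  0.2] w 0.0854
shift tool mm [-185.3  344.    83.4]
```

Emit:
drive_tool(
  steps=[-0.0116,0.0215,0.0052,0,0,0,-1,-0.0116,0.0215,0.0052,0,0,0,-1,-0.0116,0.0215,0.0052,0,0,0,-1,-0.0116,0.0215,0.0052,0,0,0,-1,-0.0116,0.0215,0.0052,0,0,0,-1,-0.0116,0.0215,0.0052,0,0,0,-1,-0.0116,0.0215,0.0052,0,0,0,-1,-0.0116,0.0215,0.0052,0,0,0,-1],
)

```text
clock: 0.77
eef_pos: [0.2894, 0.3333, 0.2617]
tool_rot: [0.809, 0.588, -0.0, 0.0]
ft_force: [0.2, 0.7, -0.2]
grip_width: 0.0854
```

Emit:
drive_tool(
  steps=[-0.0116,0.0215,0.0052,0,0,0,-1,-0.0116,0.0215,0.0052,0,0,0,-1,-0.0116,0.0215,0.0052,0,0,0,-1,-0.0116,0.0215,0.0052,0,0,0,-1,-0.0116,0.0215,0.0052,0,0,0,-1,-0.0116,0.0215,0.0052,0,0,0,-1,-0.0116,0.0215,0.0052,0,0,0,-1,-0.0116,0.0215,0.0052,0,0,0,-1],
)

```text
clock: 1.43
eef_pos: [0.4245, 0.1922, 0.2201]
tool_rot: [0.809, 0.588, -0.0, -0.0]
ft_force: [0.6, 0.4, -0.7]
grip_width: 0.0855
```

```bash
python3 - <<'E'
from h import *
st()
m,im,d=snap('wrist','w1')
to([0.533,-0.232,0.22])
E
```

```text
t 1.43 p [0.4245 0.1922 0.2201] yaw 1.2579 z [-8.e-04 -3.e-04 -1.e+00] q [ 0.425  0.231 -0.235  1.106  0.     0.738] F [ 0.6  0.4 -0.7] w 0.0855
t 1.48 p [0.4267 0.1896 0.2192] yaw 1.2543 z [ 6.0e-04 -3.3e-03 -1.0e+00] q [ 0.42   0.234 -0.234  1.104 -0.003  0.736] F [ 2.3 -2.  -1.1] w 0.0854
shift tool mm [-367.6  232.2    0.6]
```

View pics/w1.png

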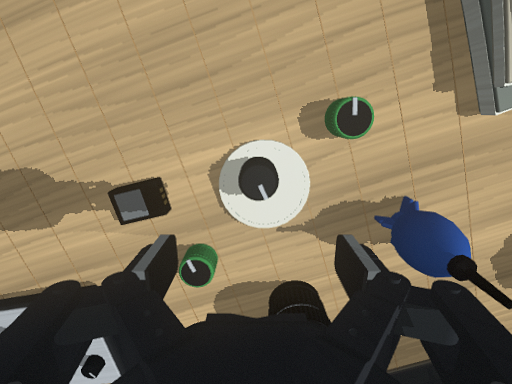

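Emit:
drive_tool(
  steps=[-0.0231,0.0154,0.002,0,0,0,-1,-0.0231,0.0154,0.005,0,0,0,-1,-0.0231,0.0154,0.005,0,0,0,-1,-0.0231,0.0154,0.005,0,0,0,-1,-0.0231,0.0154,0.005,0,0,0,-1,-0.0231,0.0154,0.005,0,0,0,-1,-0.0231,0.0154,0.005,0,0,0,-1,-0.0231,0.0154,0.005,0,0,0,-1],
)

```text
clock: 2.15
eef_pos: [0.4842, -0.0217, 0.1832]
tool_rot: [0.809, 0.588, -0.0, -0.0]
ft_force: [-0.2, 1.3, -0.6]
grip_width: 0.0855
```

Emit:
drive_tool(
  steps=[-0.0231,0.0154,0.005,0,0,0,-1,-0.0231,0.0154,0.005,0,0,0,-1,-0.0231,0.0154,0.005,0,0,0,-1,-0.0231,0.0154,0.005,0,0,0,-1,-0.0231,0.0154,0.005,0,0,0,-1,-0.0231,0.0154,0.005,0,0,0,-1,-0.0231,0.0154,0.005,0,0,0,-1,-0.0231,0.0154,0.008,0,0,0,-1],
)

```text
clock: 2.82
eef_pos: [0.545, -0.2354, 0.1405]
tool_rot: [0.809, 0.588, 0.0, -0.0]
ft_force: [-0.1, -0.5, 0.2]
grip_width: 0.0854
```

Emit:
drive_tool(
  steps=[0,0,0,0,0,0,-1,0,0,0,0,0,0,-1,0,0,0,0,0,0,-1],
)

```text
clock: 3.07
eef_pos: [0.5441, -0.2337, 0.14]
tool_rot: [0.809, 0.588, -0.0, -0.001]
ft_force: [0.4, 0.3, 0.5]
grip_width: 0.0859
```

```bash
python3 - <<'E'
from h import *
st()
m,im,d=snap('wrist','w2')
st()
E
```

```text
t 3.07 p [ 0.5441 -0.2337  0.14  ] yaw 1.2578 z [-0.0017  0.0012 -1.    ] q [-0.406  0.536  0.002  1.038  0.    -0.093] F [0.4 0.3 0.5] w 0.0859
t 3.12 p [ 0.5443 -0.2333  0.1404] yaw 1.2587 z [-1.2e-03  9.0e-04 -1.0e+00] q [-0.405  0.535  0.002  1.038  0.    -0.093] F [0.7 0.6 1. ] w 0.0852
```

View pics/w2.png

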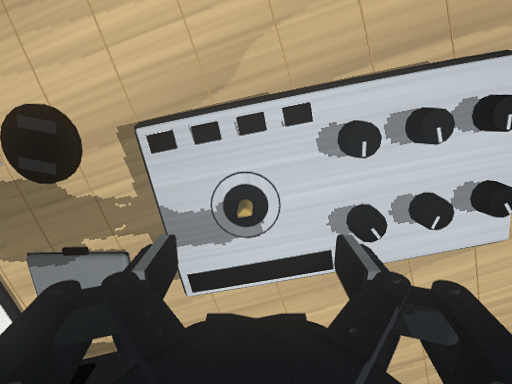

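```bash
python3 - <<'E'
from h import *
m,im,d=load('w2');b=cv2.cvtColor(im,cv2.COLOR_RGB2BGR)
cv2.imwrite('pics/c4.png',cv2.resize(b[185:231,215:275],(780,598),interpolation=cv2.INTER_NEAREST))
print(m['rvec'].ravel(),m['tvec'].ravel())
s=[(x,y) for y in range(198,222,3) for x in range(233,260,3)]
P=dep(m,d,s)[:,2].reshape(8,-1);print((P*1000).round(0))
E
```

```text
[-2.35044171 -1.70939887 -0.24136762] [ 0.05380258 -0.55718717  0.05848691]
[[33. 33. 33. 32. 32. 33. 33. 32. 33.]
 [32. 32. 33. 36. 36. 36. 33. 33. 32.]
 [33. 33. 39. 43. 43. 41. 36. 33. 33.]
 [33. 34. 46. 48. 49. 47. 41. 32. 33.]
 [33. 33. 50. 51. 50. 50. 46. 32. 34.]
 [32. 33. 51. 52. 51. 51. 50. 32. 32.]
 [32. 33. 51. 51. 51. 52. 33. 33. 32.]
 [33. 35. 32. 32. 33. 32. 32. 33. 33.]]
```

View pics/c4.png

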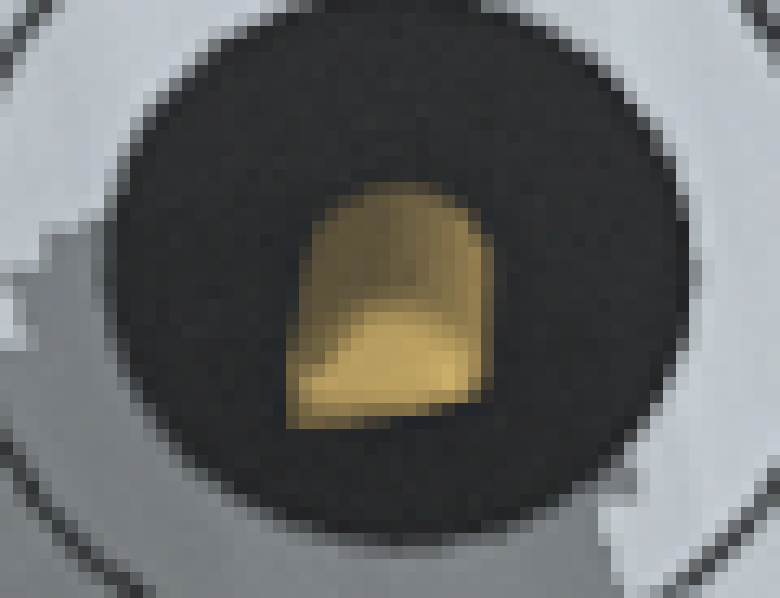

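```bash
python3 - <<'E'
from h import *
m,im,d=load('w2')
e=onz(m,[[237.2,218.2],[252.7,216.0]],.051);print('edge',e.round(4),np.linalg.norm(e[1]-e[0]))
sub=im.astype(int)
dark=((sub.max(2)<75)).astype(np.uint8)
bras=((sub[...,0]-sub[...,2])>25)&(np.hypot(*(np.indices(dark.shape)-np.array([208,245])[:,None,None]))<30)
mask=np.uint8((dark|bras)); n,l,s,c=cv2.connectedComponentsWithStats(mask,connectivity=4)
k=l[195,235];print(s[k],c[k])
cs,_=cv2.findContours(np.uint8(l==k),cv2.RETR_EXTERNAL,cv2.CHAIN_APPROX_NONE);ct=max(cs,key=cv2.contourArea).reshape(-1,2).astype(float)
P=onz(m,ct,.0325)[:,:2];(cc,r)=cv2.minEnclosingCircle(P.astype(np.float32))
A=np.c_[2*P,np.ones(len(P))];x=np.linalg.lstsq(A,(P**2).sum(1),rcond=None)[0];rr=np.sqrt(x[2]+x[0]**2+x[1]**2);print('disk centre',x[:2].round(4),rr,np.std(np.hypot(*(P-x[:2]).T)-rr),cc,r)
c0=x[:2]
t=(e[1]-e[0])[:2];t/=np.linalg.norm(t);nrm=np.array([-t[1],t[0]])
mid=e.mean(0)[:2];off=(mid-c0)@nrm
if off<0:nrm=-nrm
print('flat yaw',np.arctan2(nrm[1],nrm[0]),'edge dist from disk centre mm',abs(off)*1e3)
print('mid - 1mm',mid-nrm*.001)
# brass top: chord midpoint
# knob from w1
m,im,d=load('w1');b=cv2.cvtColor(im,cv2.COLOR_RGB2BGR)
cv2.imwrite('pics/c5.png',cv2.resize(b[150:204,224:296],(800,600),interpolation=cv2.INTER_NEAREST))
E
```

```text
edge [[ 0.5344 -0.242   0.051 ]
 [ 0.536  -0.2322  0.051 ]] 0.009972704222942864
[ 223  184   45   43 1479] [245.14536849 205.21974307]
disk centre [ 0.5339 -0.2372] 0.015306739935771021 0.000215567144995992 (0.5338191390037537, -0.23724280297756195) 0.01573306694626808
flat yaw -0.16250009761611187 edge dist from disk centre mm 1.3109954404030302
mid - 1mm [ 0.53422521 -0.23694326]
```

View pics/c5.png

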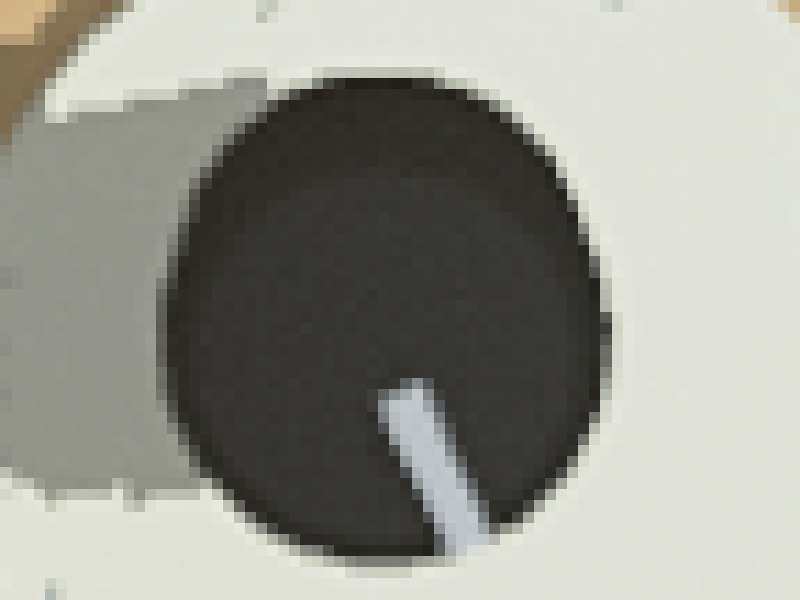

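```bash
python3 - <<'E'
from h import *
m,im,d=load('w1')
e=onz(m,[[260.5,185.3],[265.9,199.0]],.0415);v=(e[1]-e[0])[:2];print(e,np.linalg.norm(v),np.arctan2(v[1],v[0]))
s=im.astype(int).sum(2)
cen=np.array([178,259])
I=np.indices(s.shape)
bar=(s>420)&(np.hypot(I[0]-192,I[1]-262.5)<9.5)
dark=(s<220)
n,l,st_,c=cv2.connectedComponentsWithStats(np.uint8(dark),connectivity=4);k=l[175,259];print(st_[k])
# lower half contour = top rim (nearest to camera bottom); fit circle at z=.04 on the top rim
cs,_=cv2.findContours(np.uint8(l==k),cv2.RETR_EXTERNAL,cv2.CHAIN_APPROX_NONE);ct=max(cs,key=cv2.contourArea).reshape(-1,2).astype(float)
ct=ct[ct[:,1]>184]; ct=ct[np.abs(ct[:,0]-265)>4]
P=onz(m,ct,.040)[:,:2]
from scipy.optimize import least_squares
r=least_squares(lambda x:np.hypot(*(P-x).T)-.020,[.424,.193],loss='soft_l1',f_scale=.0005);print('knob c',r.x,np.std(r.fun))
for ax in e: print('bar end from c', np.linalg.norm(ax[:2]-r.x))
w=r.x; o=e[1][:2]-w; print('yaw via centre',np.arctan2(o[1],o[0]))
# top cam check
m,im,d=load('top0')
for n,p in [('knob',[*r.x,.04]),('shaft',[.534,-.237,.051])]: print(n,proj(m,[p]))
E
```

```text
[[0.42181653 0.19853519 0.0415    ]
 [0.43657171 0.19935358 0.0415    ]] 0.014777860048603295 0.05540738646665941
[ 239  157   40   43 1261]
knob c [0.41490894 0.19823816] 0.003972403046190774
bar end from c 0.00691397301283317
bar end from c 0.021691469012744533
yaw via centre 0.05144457979467944
knob [[175.80163486 246.17373216]]
shaft [[334.77115027 203.49747704]]
```

Emit:
drive_tool(
  steps=[0.0233,-0.015,0,0,0,0,-1,0.0233,-0.015,0,0,0,0,-1,0.0233,-0.015,0,0,0,0,-1,0.0233,-0.015,0,0,0,0,-1,0.0233,-0.015,0,0,0,0,-1,0.0233,-0.015,0,0,0,0,-1,0.0233,-0.015,0,0,0,0,-1,0.0233,-0.015,0,0,0,0,-1],
)

```text
clock: 3.78
eef_pos: [0.4869, -0.0175, 0.1414]
tool_rot: [0.808, 0.589, 0.0, 0.0]
ft_force: [0.7, 0.5, 0.6]
grip_width: 0.0851
```

Emit:
drive_tool(
  steps=[0.0233,-0.015,0,0,0,0,-1,0.0233,-0.015,0,0,0,0,-1,0.0233,-0.015,0,0,0,0,-1,0.0233,-0.015,0,0,0,0,-1,0.0233,-0.015,0,0,0,0,-1,0.0233,-0.015,0,0,0,0,-1,0.0233,-0.015,0.005,0,0,0,-1,0.0233,-0.015,0.005,0,0,0,-1],
)

```text
clock: 4.45
eef_pos: [0.4299, 0.1966, 0.1316]
tool_rot: [0.808, 0.589, 0.001, 0.0]
ft_force: [-0.1, 0.1, -0.4]
grip_width: 0.0858
```

Emit:
drive_tool(
  steps=[0,0,0,0,0,0,-1,0,0,0,0,0,0,-1,0,0,0,0,0,0,-1,0,0,0,0,0,0,-1],
)

```text
clock: 4.78
eef_pos: [0.431, 0.194, 0.1311]
tool_rot: [0.809, 0.588, 0.0, 0.0]
ft_force: [-0.7, -0.3, -0.3]
grip_width: 0.0853
```

```bash
python3 - <<'E'
from h import *
st()
m,im,d=snap('wrist','w3')
st()
p=proj(m,[[.4188,.1984,.04]])[0];print(p)
b=cv2.cvtColor(im,cv2.COLOR_RGB2BGR);x,y=map(int,p)
print(x-40,y-30)
cv2.imwrite('pics/c6.png',cv2.resize(b[y-30:y+30,x-40:x+40],(800,600),interpolation=cv2.INTER_NEAREST))
E
```

```text
t 4.78 p [0.431  0.194  0.1311] yaw 1.2578 z [ 4.e-04 -0.e+00 -1.e+00] q [ 0.423  0.341 -0.347  0.883 -0.     0.736] F [-0.7 -0.3 -0.3] w 0.0853
t 4.83 p [0.4312 0.1938 0.1311] yaw 1.2571 z [ 5.e-04  0.e+00 -1.e+00] q [ 0.422  0.341 -0.346  0.883 -0.     0.736] F [0.3 0.3 0.2] w 0.0851
[255.1410072  207.57501667]
215 177
```

View pics/c6.png

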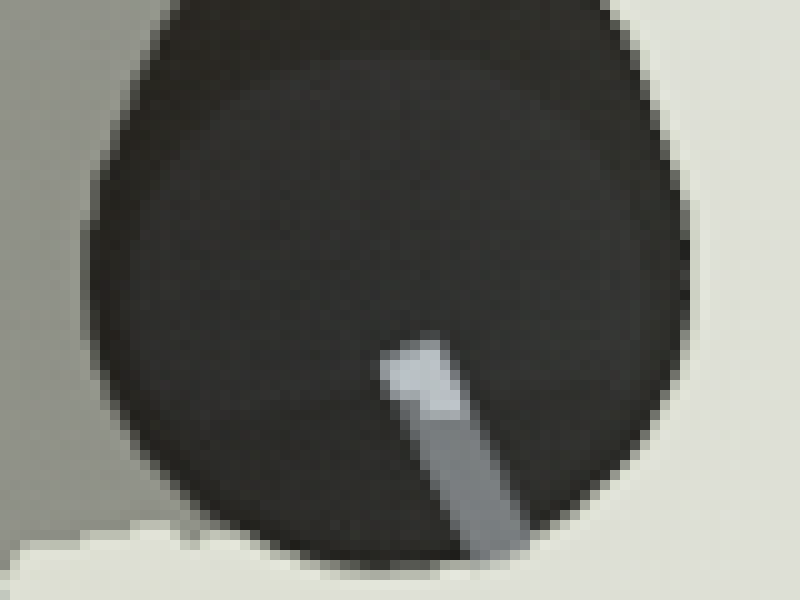

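```bash
python3 - <<'E'
from h import *
from scipy.optimize import least_squares
m,im,d=load('w3')
e=onz(m,[[256.2,212.0],[264.9,232.0]],.042);v=(e[1]-e[0])[:2];u=v/np.linalg.norm(v);print(e[:,:2],np.linalg.norm(v),'yaw',np.arctan2(v[1],v[0]),'axis',e[0,:2]-.003*u,e[1,:2]-.0185*u)
q=np.array([[85,290],[90,340],[115,410],[160,470],[220,525],[300,560],[390,572],[560,520],[630,450],[668,390],[688,310]])/10+[215,177]
for z in(.038,.040):
  P=onz(m,q,z)[:,:2];r=least_squares(lambda x:np.hypot(*(P-x[:2]).T)-x[2],[.42,.197,.02]);print(z,r.x,np.std(r.fun))
E
```

```text
[[0.42114421 0.19834646]
 [0.43598086 0.19945768]] 0.0148782038335907 yaw 0.07475739287777923 axis [0.41815259 0.1981224 ] [0.41753253 0.19807596]
0.038 [0.4185251  0.19746977 0.01938502] 9.268759881883735e-05
0.04 [0.41785788 0.197703   0.01914675] 9.154834880629834e-05
```

Emit:
drive_tool(
  steps=[0,-0.0068,0.004,0,0,0,-1,-0.0004,-0.0069,0.004,0,0,0,-1,0,0,0.009,0,0,0,-1,0,0,0.009,0,0,0,-1,0,0,0.009,0,0,0,-1,0,0,0.006,0,0,0,-1,0,0,0.005,0,0,0,-1,0,0,0,0,0,0,-1],
)

```text
clock: 5.5
eef_pos: [0.4173, 0.1978, 0.0832]
tool_rot: [0.809, 0.588, -0.001, -0.0]
ft_force: [0.6, 0.4, -0.2]
grip_width: 0.0854
```

Emit:
drive_tool(
  steps=[0,0,0,0,0,0,0,0,0,0,0,0,0,0],
)

```text
clock: 5.67
eef_pos: [0.4183, 0.1983, 0.0848]
tool_rot: [0.809, 0.588, 0.0, 0.0]
ft_force: [0.9, 0.1, -0.7]
grip_width: 0.0637
```

```bash
python3 - <<'E'
from h import *
snap('wrist','w4');snap('side','s4')
to([.4180,.1978,.085])
m,im,d=load('s4');b=cv2.cvtColor(im,cv2.COLOR_RGB2BGR)
cv2.imwrite('pics/s4c.png',cv2.resize(b[230:350,220:380],(800,600),interpolation=cv2.INTER_CUBIC))
E
```

```text
t 5.77 p [0.4184 0.1984 0.0851] yaw 1.258 z [ 9.e-04  4.e-04 -1.e+00] q [ 0.443  0.392 -0.423  0.755 -0.     0.756] F [-0.2  0.5 -0.4] w 0.0487
shift tool mm [-0.7 -0.2  0.1]
```

View pics/w4.png

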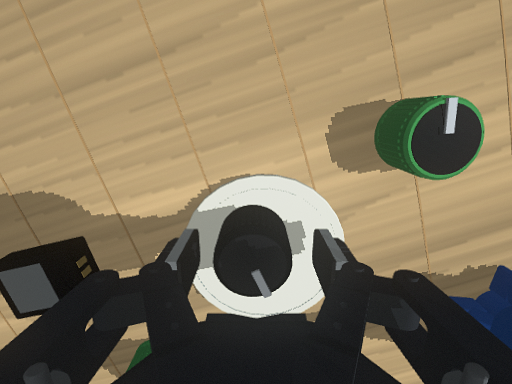

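View pics/s4c.png

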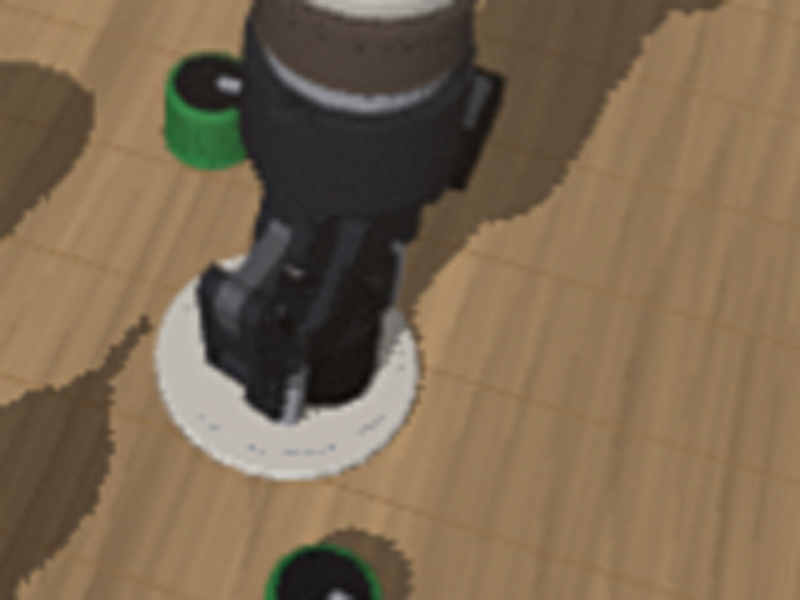

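Emit:
drive_tool(
  steps=[0,0,0,0,0,0,1,0,0,0,0,0,0,1,0,0,0,0,0,0,1,0,0,0,0,0,0,1,0,0,0,0,0,0,1,0,0,0,0,0,0,1],
)

```text
clock: 6.27
eef_pos: [0.4185, 0.1984, 0.0854]
tool_rot: [0.809, 0.588, 0.001, 0.0]
ft_force: [-0.7, -0.1, 5.9]
grip_width: 0.0381
```

Emit:
drive_tool(
  steps=[0,0,-0.006,0,0,0,1,0,0,-0.015,0,0,0,1,0,0,-0.015,0,0,0,1,0,0,-0.015,0,0,0,1,0,0,-0.014,0,0,0,1,0,0,0,0,0,0,1,0,0,0,0,0,0,1],
)

```text
clock: 6.85
eef_pos: [0.4183, 0.1984, 0.1501]
tool_rot: [0.809, 0.588, 0.001, 0.0]
ft_force: [-0.4, 0.3, -2.2]
grip_width: 0.0384
```

```bash
python3 - <<'E'
from h import *
m,im,d=snap('wrist','w5')
to([.5340,-.2370,.15],1.025)
b=cv2.cvtColor(im,cv2.COLOR_RGB2BGR)
cv2.imwrite('pics/w5c.png',cv2.resize(b[195:315,175:335],(800,600),interpolation=cv2.INTER_NEAREST))
E
```

```text
t 6.9 p [0.4177 0.1981 0.1494] yaw 1.258 z [-2.e-04 -1.e-04 -1.e+00] q [ 0.443  0.3   -0.349  0.922  0.     0.756] F [-0.8 -0.5 -0.8] w 0.0385
shift tool mm [-378.2  244.5   -0.6]
rotvec deg [-1.000e-02  1.000e-02  1.335e+01]
```

View pics/w5c.png

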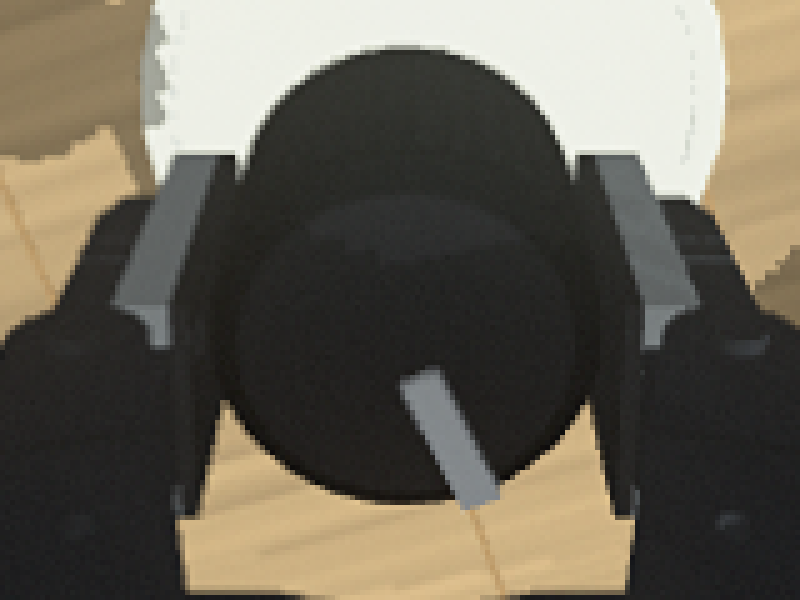

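```bash
python3 - <<'E'
from h import *
m,im,d=load('w5')
T=np.array([.4183,.1984,.1500]);psi=1.258
X=np.array([np.cos(psi),np.sin(psi)]);Y=np.array([np.sin(psi),-np.cos(psi)])
for z in(.1068,):
  e=onz(m,[[259.5,270.4],[270.4,294.8]],z);v=(e[1]-e[0])[:2];u=v/np.linalg.norm(v);a=e[0,:2]-.003*u;b=e[1,:2]-.0185*u
  print('len',np.linalg.norm(v),'yaw',np.arctan2(v[1],v[0]),'axis tool xy mm',[( (p-T[:2])@X*1e3,(p-T[:2])@Y*1e3) for p in(a,b)])
print(dep(m,d,[[250,270],[262,276],[255,260]]))
q=np.array([[225,400],[255,440],[300,480],[350,498],[410,502],[560,440],[588,400],[590,345],[222,345]])/5+[175,195]
from scipy.optimize import least_squares
P=onz(m,q,.103)[:,:2];r=least_squares(lambda x:np.hypot(*(P-x[:2]).T)-x[2],[.418,.198,.02]);print(r.x,((r.x[:2]-T[:2])@X,(r.x[:2]-T[:2])@Y),np.std(r.fun))
E
```

```text
len 0.015005440030535845 yaw 0.06144642749210971 axis tool xy mm [(np.float64(1.5271291372309883), np.float64(-0.6513198441446827)), (np.float64(1.3463339366168336), np.float64(-1.1116487035824232))]
[[0.42139185 0.19527036 0.10369711]
 [0.42422458 0.20051861 0.10721534]
 [0.41601403 0.19961939 0.10513772]]
[0.41987595 0.19903794 0.01863269] (np.float64(0.0010919412552738842), np.float64(0.0013031754316325272)) 0.0003887750658503474
```

Emit:
drive_tool(
  steps=[-0.0237,0.0153,0,0,0,0,1,-0.0238,0.0153,0,0,0,0,1,-0.0237,0.0153,0,0,0,0,1,-0.0238,0.0153,0,0,0,0,1,-0.0237,0.0153,0,0,0,0,1,-0.0238,0.0153,0,0,0,0,1,-0.0237,0.0153,0,0,0,0,1,-0.0238,0.0153,0,0,0,0,1],
)

```text
clock: 7.57
eef_pos: [0.4751, -0.0216, 0.1482]
tool_rot: [0.809, 0.588, -0.001, -0.001]
ft_force: [0.4, 0.5, -0.7]
grip_width: 0.0382
```

Emit:
drive_tool(
  steps=[-0.0237,0.0153,0,0,0,0,1,-0.0238,0.0153,0,0,0,0,1,-0.0237,0.0153,0,0,0,0,1,-0.0238,0.0153,0,0,0,0,1,-0.0237,0.0152,0,0,0,0,1,-0.0238,0.0152,0,0,0,0,1,-0.0237,0.0152,0,0,0,0,1,-0.0238,0.0152,0,0,0,0,1],
)

```text
clock: 8.23
eef_pos: [0.5328, -0.2396, 0.1477]
tool_rot: [0.809, 0.588, -0.001, -0.001]
ft_force: [0.5, 0.6, -0.2]
grip_width: 0.0385
```

Emit:
drive_tool(
  steps=[0,0,0,0,0,6.4,1,0,0,0,0,0,6.4,1,0,0,0.008,0,0,0,1,0,0,0.004,0,0,0,1,0,0,0,0,0,0,1,0,0,0,0,0,0,1,0,0,0,0,0,0,1],
)

```text
clock: 8.82
eef_pos: [0.5334, -0.2381, 0.1373]
tool_rot: [0.869, 0.495, -0.0, -0.0]
ft_force: [0.1, 0.4, -0.6]
grip_width: 0.038
```

```bash
python3 - <<'E'
from h import *
m,im,d=snap('wrist','w6')
to([.5339,-.2383,.138],1.034)
m,im,d=snap('side','s6')
to([.5339,-.2383,.138],1.034)
b=cv2.cvtColor(im,cv2.COLOR_RGB2BGR);p=proj(m,[[.534,-.237,.051]])[0];print(p,proj(m,[[.534,-.237,.069]])[0]);x,y=map(int,p)
cv2.imwrite('pics/s6c.png',cv2.resize(b[y-45:y+15,x-40:x+40],(800,600),interpolation=cv2.INTER_NEAREST))
print(x-40,y-45)
m,im,d=load('side0');b=cv2.cvtColor(im,cv2.COLOR_RGB2BGR)
cv2.imwrite('pics/s0c.png',cv2.resize(b[y-45:y+15,x-40:x+40],(800,600),interpolation=cv2.INTER_NEAREST))
E
```

```text
t 8.87 p [ 0.5336 -0.2382  0.1377] yaw 1.036 z [-0. -0. -1.] q [-0.42   0.524 -0.027  1.02  -0.     0.115] F [-0.2 -0.4 -0. ] w 0.0381
shift tool mm [ 0.1  0.3 -0.3]
rotvec deg [-0.    0.    0.11]
t 8.92 p [ 0.5338 -0.2383  0.1379] yaw 1.0358 z [ 4.e-04 -2.e-04 -1.e+00] q [-0.42   0.523 -0.027  1.02  -0.     0.115] F [ 0.2  0.2 -0.7] w 0.0383
shift tool mm [ 0.1  0.1 -0.1]
rotvec deg [ 0.03 -0.    0.1 ]
[289.91037285 150.75813   ] [290.43429815 145.13624858]
249 105
```

View pics/s6c.png

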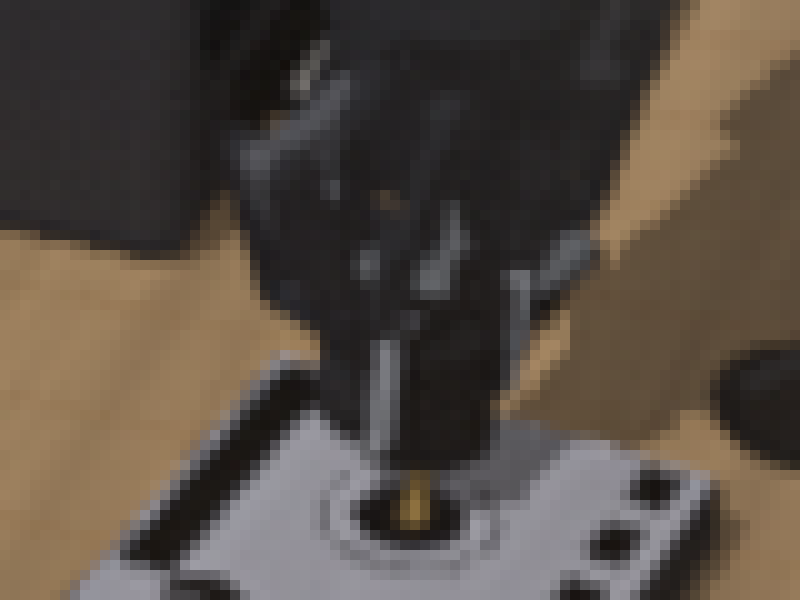

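View pics/s0c.png

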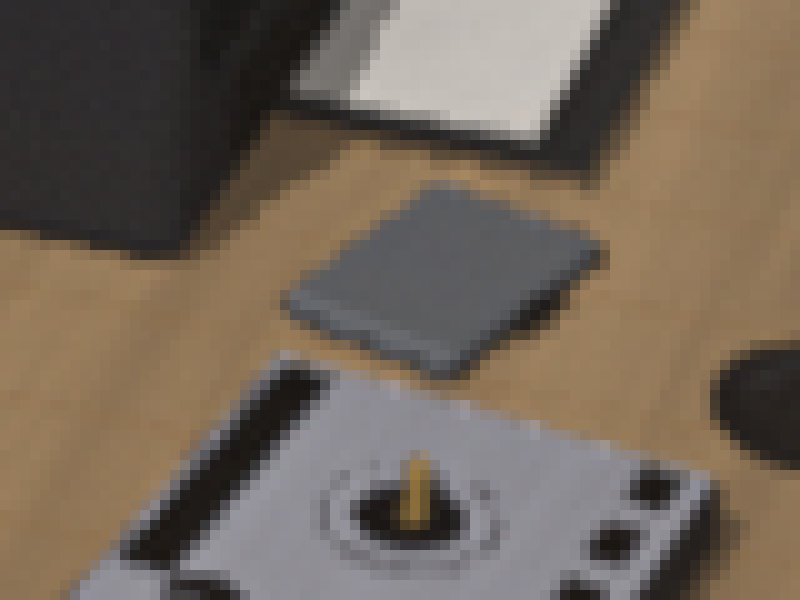

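View pics/w6.png

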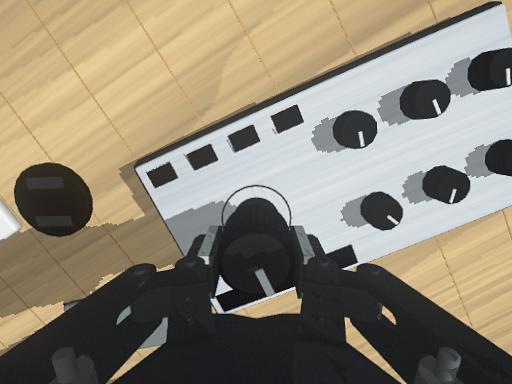

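Emit:
drive_tool(
  steps=[0,0,0.003,0,0,0,1,0,0,0.003,0,0,0,1,0,0,0.003,0,0,0,1,0,0,0.002,0,0,0,1,0,0,0.002,0,0,0,1,0,0,0,0,0,0,1,0,0,0,0,0,0,1],
)

```text
clock: 9.5
eef_pos: [0.5334, -0.2385, 0.1245]
tool_rot: [0.869, 0.495, -0.0, -0.0]
ft_force: [0.8, -0.1, -0.6]
grip_width: 0.0383
```

```bash
python3 -c "
from h import *
st()"
```

```text
t 9.5 p [ 0.5334 -0.2385  0.1245] yaw 1.0346 z [-5.e-04  2.e-04 -1.e+00] q [-0.42   0.538 -0.042  0.992 -0.     0.116] F [ 0.8 -0.1 -0.6] w 0.0383
```

Emit:
drive_tool(
  steps=[0,0,0.002,0,0,0,1,0,0,0.002,0,0,0,1,0,0,0.002,0,0,0,1,0,0,0,0,0,0,1,0,0,0,0,0,0,1],
)

```text
clock: 9.92
eef_pos: [0.5335, -0.2386, 0.1185]
tool_rot: [0.869, 0.495, -0.0, -0.0]
ft_force: [-0.1, 0.4, -1.2]
grip_width: 0.0384
```

Emit:
drive_tool(
  steps=[0,0,0.002,0,0,0,1,0,0,0.002,0,0,0,1,0,0,0.001,0,0,0,1,0,0,0,0,0,0,1,0,0,0,0,0,0,1],
)

```text
clock: 10.33
eef_pos: [0.5337, -0.2386, 0.114]
tool_rot: [0.869, 0.495, 0.0, 0.0]
ft_force: [0.6, 1.1, 2.0]
grip_width: 0.0383
```

Emit:
drive_tool(
  steps=[0,0,0.001,0,0,0,1,0,0,0.001,0,0,0,1,0,0,0.001,0,0,0,1,0,0,0,0,0,0,1,0,0,0,0,0,0,1],
)

```text
clock: 10.75
eef_pos: [0.5338, -0.2387, 0.1112]
tool_rot: [0.869, 0.495, 0.0, 0.0]
ft_force: [-1.4, 0.8, 5.1]
grip_width: 0.0381
```

Emit:
drive_tool(
  steps=[0,0,0.001,0,0,0,1,0,0,0.0005,0,0,0,1,0,0,0,0,0,0,1,0,0,0,0,0,0,1],
)

```text
clock: 11.08
eef_pos: [0.5338, -0.2387, 0.1102]
tool_rot: [0.869, 0.495, 0.0, 0.0]
ft_force: [-1.6, 1.1, 7.2]
grip_width: 0.0383
```

```bash
python3 - <<'E'
from h import *
st()
m,im,d=snap('side','s7');b=cv2.cvtColor(im,cv2.COLOR_RGB2BGR)
cv2.imwrite('pics/s7c.png',cv2.resize(b[105:165,249:329],(800,600),interpolation=cv2.INTER_NEAREST))
m,im,d=snap('wrist','w7');b=cv2.cvtColor(im,cv2.COLOR_RGB2BGR)
cv2.imwrite('pics/w7c.png',cv2.resize(b[195:315,175:335],(800,600),interpolation=cv2.INTER_NEAREST))
st()
E
```

```text
t 11.08 p [ 0.5338 -0.2387  0.1102] yaw 1.0346 z [ 1.e-03 -4.e-04 -1.e+00] q [-0.42   0.553 -0.058  0.959  0.     0.116] F [-1.6  1.1  7.2] w 0.0383
t 11.18 p [ 0.5338 -0.2386  0.1102] yaw 1.0346 z [ 1.e-03 -4.e-04 -1.e+00] q [-0.42   0.553 -0.058  0.959  0.     0.116] F [-1.   0.8  7.6] w 0.0383
```

View pics/s7c.png

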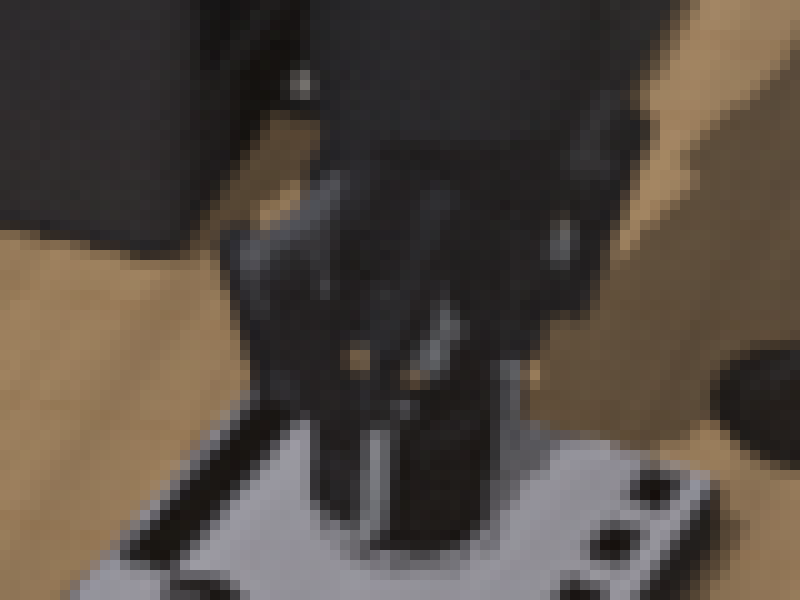

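View pics/w7c.png

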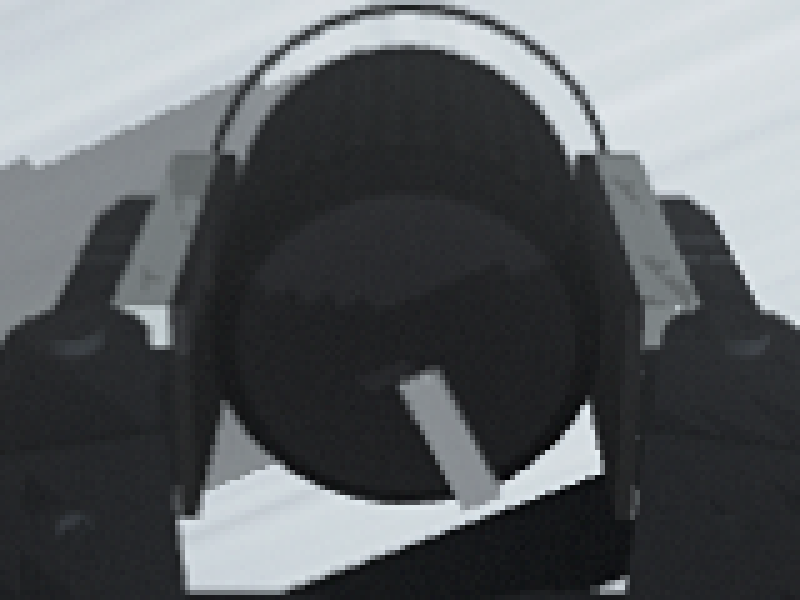

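The side view shows the knob seated just above the deck. In the wrist view the bar runs (423,378)→(478,500), the same as right after the grasp, so nothing has slipped. The force is 7.2 N, just short of the stop, so I'll press a little further.

Emit:
drive_tool(
  steps=[0,0,0.0005,0,0,0,1,0,0,0.0005,0,0,0,1,0,0,0,0,0,0,1,0,0,0,0,0,0,1],
)

```text
clock: 11.52
eef_pos: [0.5338, -0.2387, 0.11]
tool_rot: [0.869, 0.495, 0.0, 0.001]
ft_force: [-2.7, 2.2, 11.4]
grip_width: 0.0384
```

Emit:
drive_tool(
  steps=[0,0,0.0005,0,0,0,1,0,0,0.0005,0,0,0,1,0,0,0,0,0,0,1,0,0,0,0,0,0,1],
)

```text
clock: 11.85
eef_pos: [0.5339, -0.2387, 0.1098]
tool_rot: [0.869, 0.495, 0.001, 0.001]
ft_force: [-4.8, 2.3, 16.1]
grip_width: 0.0381
```

Emit:
drive_tool(
  steps=[0,0,0,0,0,0,1,0,0,0,0,0,0,1,0,0,0,0,0,0,1,0,0,0,0,0,0,1],
)

```text
clock: 12.18
eef_pos: [0.5339, -0.2387, 0.1098]
tool_rot: [0.869, 0.495, 0.001, 0.001]
ft_force: [-4.8, 2.2, 16.9]
grip_width: 0.0384
```

```bash
python3 - <<'E'
from h import *
st()
snap('top','top8'); m,im,d=snap('wrist','w8')
b=cv2.cvtColor(im,cv2.COLOR_RGB2BGR)
cv2.imwrite('pics/w8c.png',cv2.resize(b[195:315,175:335],(800,600),interpolation=cv2.INTER_NEAREST))
st()
E
```

```text
t 12.18 p [ 0.5339 -0.2387  0.1098] yaw 1.0346 z [ 2.e-03 -9.e-04 -1.e+00] q [-0.42   0.553 -0.059  0.957  0.     0.116] F [-4.8  2.2 16.9] w 0.0384
t 12.28 p [ 0.5339 -0.2387  0.1099] yaw 1.0346 z [ 2.1e-03 -9.0e-04 -1.0e+00] q [-0.42   0.553 -0.059  0.957 -0.     0.116] F [-4.   2.9 15.8] w 0.0383
```

View pics/top8.png

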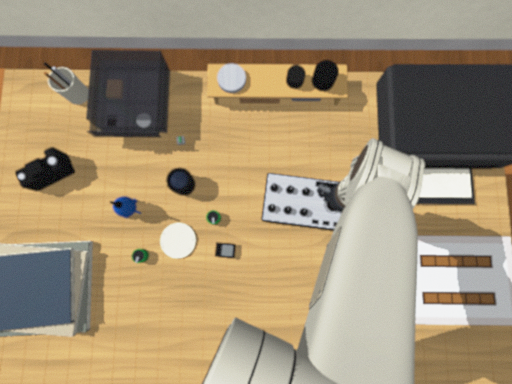

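View pics/w8c.png

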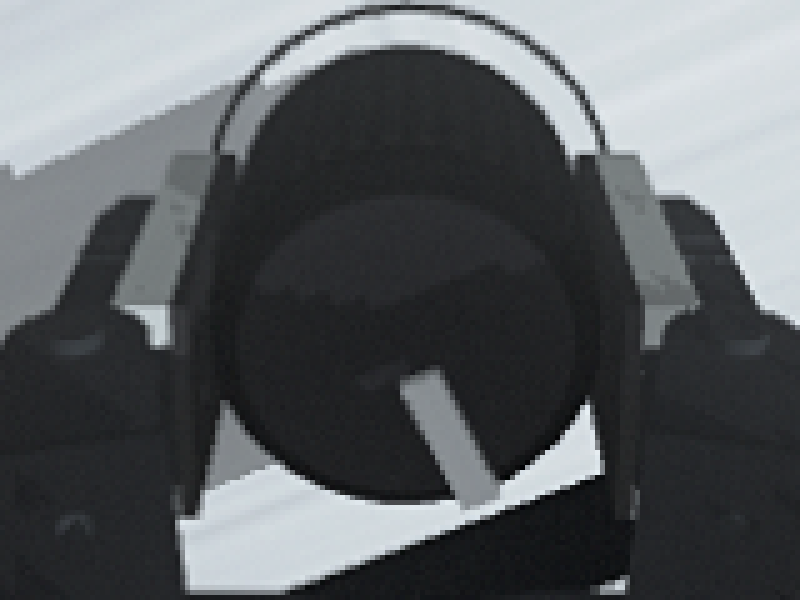

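The top view shows the empty coaster at (178,240) and the lens, blower, green knobs and battery at the pixels they had at the start. In the wrist view the bar has still not moved in the grip.

```bash
python3 -c "
from workcell import job_done
print(job_done())"
```

```text
the job is handed in; nothing more can be done
None
```

The black knob is on the bare D-shaft, fully home, and I handed the job in at about 12.3 s with the gripper still holding the dial pressed down.

- **Alignment:** I gripped the knob on the coaster and turned it −0.22 rad, so its pointer (yaw about 0.06) matched the flat of the shaft (yaw about −0.16).
- **Fit:** It slid on with no noticeable force and met the spring at TCP z = 0.114 m, the height I had worked out for fully home.
- **Press:** The spring gave way over 4 mm down to z = 0.110 m, with the force rising from 2 N to about 8 N. It then went hard against the lower stop, and I held it there at about 16 N.
- **Last checks:** The pointer had not moved in the grip. In the top view, the coaster, lens, blower, green knobs and battery are at the pixels they had at the start. The card case and lens cap were hidden behind the arm in that view, so I could not check them.
- **Disagreement:** The wrist camera placed things about 1.3 mm off sideways compared with the closed gripper. I corrected for that when lining up with the shaft.

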